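# Push the spare cover into the clip rack

## Task

The grey steel rack on the bench has three slots with spring clips; two of them already hold aluminium covers and one is empty. Take the wide cover, the one as wide as those in the rack, out of the grooved wooden block and push it straight down into the empty slot, past the clips, until it is fully home like its neighbours, then let go. Leave the narrow cover standing in the wooden block.

Things in the scene. Friction and masses are not known exactly. Their poses are not given: they have to be found in the camera images.
- wide_mid (a point): centre (half-way up) of the wide aluminium cover, an upright plate 10 mm thick (its x), 110 wide (y), 100 tall (z), 0.18 kg, alike both ways round. Side notches 6 mm deep, 17 to 38 mm above its lower edge. It stands in a groove (12.5 mm wide, 24 deep) of a wooden block; grip it across its thickness at the middle of the upper edge and lift straight up by 30 mm or more to be free
- narrow_mid (a point): centre (half-way up) of the narrow cover, of the same make but only 76 mm wide (its y), 10 thick, 100 tall; it stands in the other groove of the block and stays there. The fixed block is 126 x 136 mm and 32 high, its two parallel grooves 64 mm apart; either cover may be in either groove
- free_slot (a point): middle of the empty slot, on the rubber strip where the cover's lower edge rests when home, 15 mm above the bench; x through the cover's thickness, y along its width, z up. At each end (46 to 76 mm from the middle along y) a channel 17 mm wide, flared at its top to 38, guides the cover; channels reach 69 mm above this point; the slot is open between them
- clip_rack: grey rack, fixed, 196 x 168 mm, origin under its middle; three slots 60 mm apart along its x, two holding fixed covers whose tops are 115 mm above the bench, any one empty. A spring clip leans in at each slot end and stops a cover's lower edge about 33 mm above the strip; a push of 5 to 15 N over the next 25 mm takes it past, then it drops freely home and the clips sit in its notches

How it is judged:
By the outcome, as a careful person would: the job done as asked, in the order asked, and still so for the second after the job is handed in, with the robot touching nothing.
It also fails if it takes over 35 s, if anything falls off the work surface, if the arm or the gripper's body presses on something with over 40 N, if the wrist force passes 120 N, or if a joint passes its speed limit or range.

## Robot

A 6-joint arm with a two-finger parallel gripper is mounted at the origin on a cart in front of the work surface, level with it; the furniture and walls round the work are solid. World frame = base frame: x ahead of the robot, y to its left, z up, the work surface at z = 0. Lengths are in m, angles in degrees, forces in N, time in s.
With the tool pointing down it reaches from about 0.4 to 0.825 m from the base axis. Payload 7 kg.
Tool frame: the origin (TCP) lies on the mounting face of the last link; the fingertips stand 178 mm ahead of it and the grasp point (between the pads) lies 159 mm ahead of it (ctrl.tip_extent is the distance from the TCP to the fingertips, in m); z points along the fingers, y is the direction in which the jaws open and shut (so a half turn about z gives the same grasp; the last joint's range is limited). The gripper opens to 88 mm and grips with 3 to 60 N. Pads are 19 mm wide; open, the fingers measure 130 mm over their backs; the gripper's body (78 mm by 193 mm) begins 47 mm behind the grasp point.
Start: joints at [-46.576, 20.546, 0.682, 0, -70.136, -16.507], TCP at [0.306, -0.602, 0.405] pointing down, gripper open.
Joint ranges: [-176.03, 176.03], [-82.01, 121.73], [-58.28, 71.71], [-173.87, 95.51], [-174.79, -0.11], [-173.66, 173.66]. Speed limits (degrees/s): [136.94, 136.94, 172.46, 180, 180, 180].

## Interface

Orientations are given as [roll, pitch, yaw] about the fixed x, y, z axes, in that order (R = Rz(yaw) Ry(pitch) Rx(roll)).
In Python, from plant import ctrl gives the robot as it stands. The module is installed in compiled form; this text tells all that it offers.
- The arm moves only by the tool carry_out, never from a script. Its argument "moves" is text: rows parted by semicolons, each of 7 numbers parted by spaces: the finger opening in m, from 0 to 0.0876, then the shift along the tool's x, y, z in m, then the turn, a rotation vector about the tool's x, y, z in rad. A call has 1 to 20 rows; each row is the pose to reach, as a shift and turn from the pose commanded when the call began, along the tool's axes at that moment; what a row does not reach only later rows make up. A row lasts 1/10 s, in which the tool goes at most 50 mm and 8.59 degrees, less where a joint would pass 70% of its speed; a pose out of reach is approached as far as the arm can. A call with a gripper value outside its range is refused whole. The fingers move at their own pace and stop on an object; the grip force is fixed at half the most. Time passes only in rows, so rows that repeat a pose let the fingers close. It gives the time, the measured TCP pose, the force and the opening at its end, in the units of the state.
- ctrl.get_obs(): the state, without advancing time (a new reading comes with each control period).
- ctrl.snapshot(name): name is "side" or "top"; returns a dict with "image" (420x560x3 uint8, red, green, blue), "K" (3x3 intrinsics, pixels), "R" (3x3) and "t" (3): a world point X has camera coordinates R X + t. Camera axes: x right, y down, z forward; pixel columns grow to the right and rows downward; lengths in m; the calibration is good to about 2 mm. A picture is of the moment at which its call begins. There is no depth.
- ctrl.close_job(): hands the job in, once; it reports no verdict.
Trained networks look in a picture, given as the dict that the camera call returned (one of the last four; its "shot" number tells which), for a name from the list of things; names that differ only in an ending like _2 or _b are one class to them, and where a whole thing is asked for, a point or a joint stands for the part that bears it (a point fixed in the world has none). Each returns a list of dicts, best first, with "confidence" (0 to 1); they miss things now and then, are a little off and sometimes report something else, mostly with a low value. They report only what shows in the picture. A call takes as long as a camera call.
- ctrl.recognise(picture, label): "extent" ([left, top, right, bottom] in pixels, round what is visible of it).
- ctrl.trace(picture, label): "region" (420x560 bool, what is visible of it) and "extent" ([left, top, right, bottom] in pixels, round what is visible of it).
- ctrl.mark_of(picture, label): "at" ([row, column] in pixels: a listed point, or the origin of a listed thing).
The state is a dict: "clock": time; "joint_pos": joint angles; "qvel": joint speeds; "tau": joint torques, N m; "tool_pos": TCP position; "orientation": TCP orientation; "force": force on the tool from outside, world axes, zero at the start; "moment": the same for the moment, N m; "opening": finger opening in m.
Only numpy, scipy, OpenCV 4.12 (cv2) and the standard library are available. Lean on these libraries where they do the work, as an engineer would, in place of code of your own. Each camera call takes 0.05 s, during which the arm holds its last target.

## Working session

There is one attempt and no reset: what is moved stays moved. The work goes in short steps, Python scripts to look and compute and a tool call to move; the robot and the scene stay as the last step left them, time stands still between calls to the robot, and variables do not carry over. Pictures are saved under pics/ and viewed, and the job is handed in when it is done.

Besides the shell and the picture viewer there is one more tool, called after "Emit:" as name(argument=value, ...), one argument or row to a line, values as JSON. carry_out: Moves the arm, as the interface text tells. Its arguments: {"type":"object","properties":{"moves":{"type":"string"}},"required":["moves"]}

```bash
mkdir -p pics
cat > h.py <<'E'
import numpy as np, cv2, pickle
from plant import ctrl
def snap(n,fn):
    s=ctrl.snapshot(n); cv2.imwrite('pics/'+fn,s['image'][:,:,::-1]); return s
E
python3 - <<'E'
from h import *
print({k:np.round(v,3) for k,v in ctrl.get_obs().items()})
S={}
for n in('side','top'):
    s=snap(n,n+'0.png');S[n]=s
    print(n,s['K'].round(1).tolist(),s['R'].round(3).tolist(),s['t'].round(3).tolist())
    for l in('wide_mid','narrow_mid','free_slot','clip_rack'):
        print(l,[(np.round(d['at'],1).tolist(),round(d['confidence'],2)) for d in ctrl.mark_of(s,l)][:3])
pickle.dump(S,open('s0.pkl','wb'))
E
```

```text
{'clock': np.float64(0.0), 'joint_pos': array([-4.6575e+01,  2.0590e+01,  6.3400e-01, -1.8000e-02, -7.0135e+01,
       -1.6507e+01]), 'qvel': array([ 0.006,  0.036, -0.021,  0.024, -0.057,  0.   ]), 'tau': array([ 1.0000e-03, -5.8272e+01,  2.9306e+01,  6.9970e+00,  7.0000e-03,
       -0.0000e+00]), 'tool_pos': array([ 0.305, -0.602,  0.404]), 'orientation': array([ 1.79908e+02, -9.00000e-03, -1.53089e+02]), 'force': array([-0.16 , -0.406,  0.223]), 'moment': array([0.021, 0.042, 0.033]), 'opening': np.float64(0.088)}
side [[477.1, 0.0, 277.5], [0.0, 477.1, 205.5], [0.0, 0.0, 1.0]] [[-0.896, -0.443, -0.019], [-0.209, 0.458, -0.864], [0.392, -0.771, -0.503]] [0.548, 0.08, 0.818]
wide_mid [([269.1, 243.0], 0.87)]
narrow_mid [([285.5, 282.3], 0.96)]
free_slot [([185.7, 273.1], 0.55)]
clip_rack []
top [[480.7, 0.0, 279.6], [0.0, 480.7, 214.7], [0.0, 0.0, 1.0]] [[-0.002, -1.0, -0.006], [-0.986, 0.003, -0.168], [0.168, 0.006, -0.986]] [0.192, 0.537, 0.885]
wide_mid [([242.9, 188.0], 0.71)]
narrow_mid [([278.3, 187.0], 0.81)]
free_slot [([179.4, 362.8], 0.55)]
clip_rack [([210.5, 363.8], 0.86)]
```

View pics/side0.png

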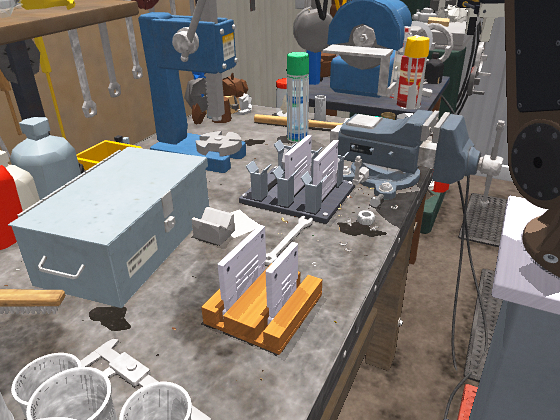

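View pics/top0.png

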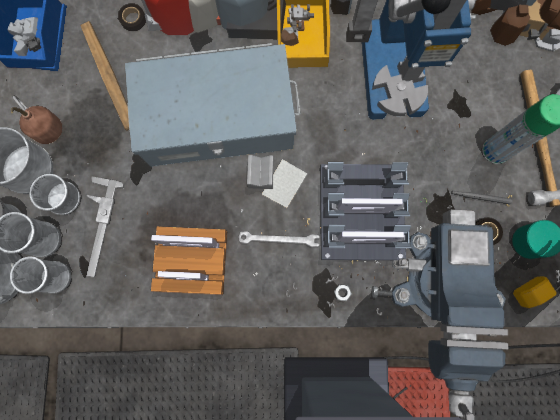

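```bash
cat >> h.py <<'E'
def P(s): return s['K']@np.c_[s['R'],s['t']]
def tri(a,pa,b,pb):
    X=cv2.triangulatePoints(P(a),P(b),np.array(pa[::-1],float).reshape(2,1),np.array(pb[::-1],float).reshape(2,1));return (X[:3]/X[3]).ravel()
def onz(s,uv,z):
    d=s['R'].T@np.linalg.solve(s['K'],[uv[0],uv[1],1]);c=-s['R'].T@s['t'];return c+d*(z-c[2])/d[2]
E
python3 - <<'E'
from h import *
S=pickle.load(open('s0.pkl','rb'));a,b=S['side'],S['top']
for n,p,q in(('wide',(269.1,243),(242.9,188)),('nar',(285.5,282.3),(278.3,187)),('slot',(185.7,273.1),(179.4,362.8))): print(n,tri(a,p,b,q).round(4))
print('cams',-a['R'].T@a['t'],-b['R'].T@b['t'])
for z,q in((.058,(188,242.9)),(.058,(187,278.3)),(.015,(362.8,179.4)),(0,(363.8,210.5))): print(onz(b,q,z).round(4))
print(onz(a,(243,269.1),.058),onz(a,(273.1,185.7),.015))
im=b['image'][:,:,::-1]
cv2.imwrite('pics/zt1.png',cv2.resize(im[215:305,140:240],None,fx=6,fy=6,interpolation=cv2.INTER_CUBIC))
cv2.imwrite('pics/zt2.png',cv2.resize(im[155:265,310:420],None,fx=5,fy=5,interpolation=cv2.INTER_CUBIC))
im=a['image'][:,:,::-1]
cv2.imwrite('pics/zs2.png',cv2.resize(im[125:225,225:365],None,fx=5,fy=5,interpolation=cv2.INTER_CUBIC))
E
```

```text
wide [0.4833 0.365  0.0617]
nar [0.4181 0.3664 0.055 ]
slot [0.6148 0.0203 0.0054]
cams [0.18749979 0.83706866 0.49076928] [0.38072821 0.18551124 0.96361447]
[0.4814 0.3647 0.058 ]
[0.4149 0.3645 0.058 ]
[0.6145 0.0227 0.015 ]
[0.5532 0.0201 0.    ]
[0.48844425 0.36150287 0.058     ] [0.60417535 0.03616512 0.015     ]
```

View pics/zt1.png

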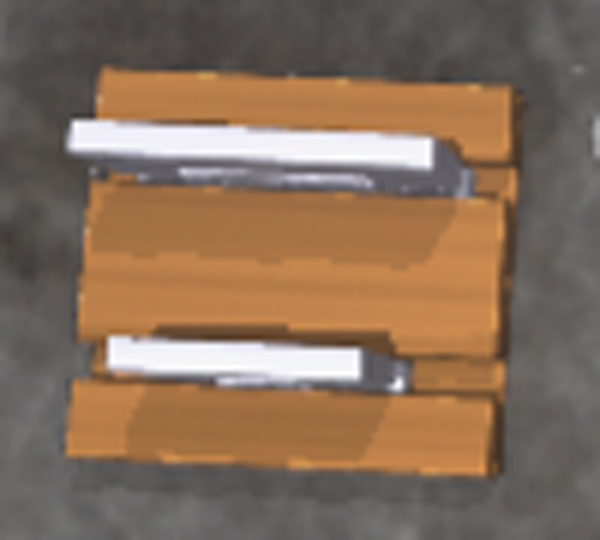

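View pics/zt2.png

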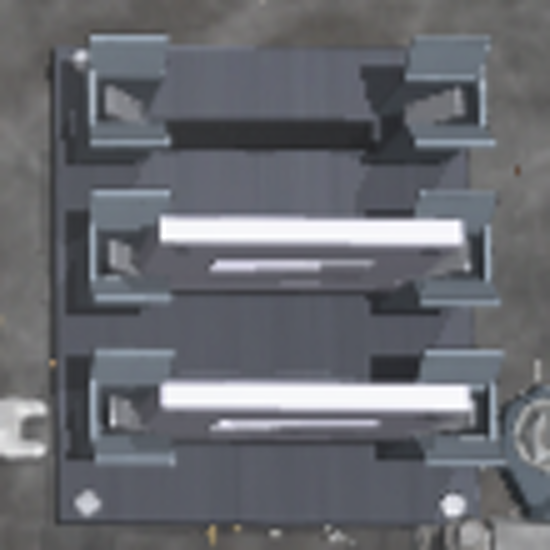

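View pics/zs2.png

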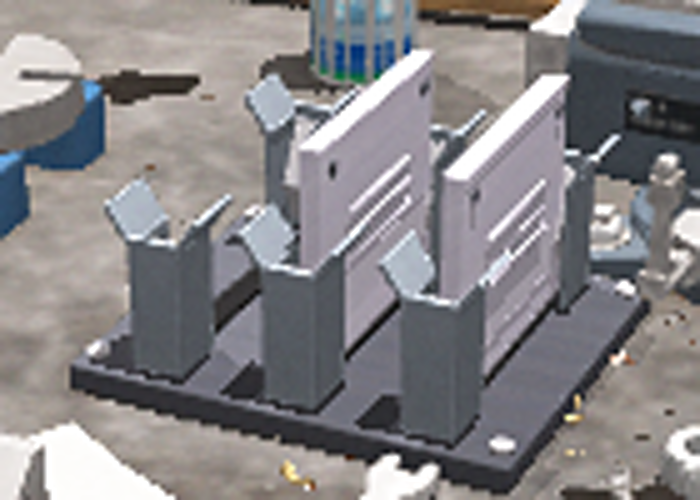

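Run:
```python
from h import *
S=pickle.load(open('s0.pkl','rb'));a,b=S['side'],S['top']
def f(n,l,r,z,o,k):
    g=lambda p:onz(b,(o[0]+(p[0]+.5)/k-.5,o[1]+(p[1]+.5)/k-.5),z)
    L,R=g(l),g(r);d=L-R;print(n,((L+R)/2).round(4),'len',np.linalg.norm(d).round(4),'yaw',np.degrees(np.arctan2(-d[0],d[1])).round(2));return (L+R)/2
f('wide',(69,135),(434,152),.108,(140,215),6)
f('nar',(107,352),(363,364),.108,(140,215),6)
m=f('mid',(160,229),(463,233),.115,(310,155),5)
n=f('near',(161,395),(472,400),.115,(310,155),5)
print('slot extrap',2*m-n, m-n)
# rack plate corners, flare outer
# flares tops of each channel pair: z .084
for nm,(y1,y2,x1,x2) in {}.items(): pass
# channel flares: left outer top edges z=.084 rows
for nm,ls in (('free',((90,35),(90,145),(490,38),(494,145))),('mid',((90,190),(90,303),(494,190),(498,303))),('near',((90,350),(90,465),(503,350),(504,465)))):
    p=np.mean([onz(b,(310+(x+.5)/5-.5,155+(y+.5)/5-.5),.084) for x,y in ls],0);print(nm,p.round(4))
r=ctrl  # networks
for n_,s in (('side',ctrl.snapshot('side')),('top',ctrl.snapshot('top'))):
    for l in('wide_mid','narrow_mid','free_slot'): print(n_,l,[(np.round(d['at'],1).tolist(),round(d['confidence'],2)) for d in ctrl.mark_of(s,l)][:2])
```

```text
wide [0.4838 0.3667 0.108 ] len 0.1095 yaw -2.81
nar [0.4201 0.3695 0.108 ] len 0.0759 yaw -2.77
mid [0.5503 0.0248 0.115 ] len 0.1088 yaw -0.94
near [0.49  0.025 0.115] len 0.1103 yaw -1.07
slot extrap [0.61060704 0.02449291 0.115     ] [ 0.06030491 -0.00027084  0.        ]
free [0.6104 0.0248 0.084 ]
mid [0.5507 0.026  0.084 ]
near [0.4904 0.0266 0.084 ]
side wide_mid [([271.9, 242.4], 0.73)]
side narrow_mid [([285.9, 283.0], 0.58)]
side free_slot [([182.0, 274.9], 0.4)]
top wide_mid [([241.0, 188.2], 0.83)]
top narrow_mid [([277.4, 186.1], 0.63)]
top free_slot [([177.9, 361.7], 0.55)]
```

```bash
cat > rel.py <<'E'
# usage: rel(cmd pos, cmd yaw, target pos, yaw) -> row numbers
import numpy as np
from scipy.spatial.transform import Rotation as R
def rot(y): return R.from_euler('xyz',[180,0,y],degrees=True)
def rel(p,y,q,w):
    A=rot(y); s=A.inv().apply(np.array(q)-p); r=(A.inv()*rot(w)).as_rotvec()
    print(s.round(4),r.round(4))
E
python3 - <<'E'
from rel import *
p=[.306,-.602,.405];y=-153.083
rel(p,y,[.37,-.40,.45],-135)
rel(p,y,[.47,-.15,.45],-110)
rel(p,y,[.484,.367,.36],-92.8)
rel([.484,.367,.36],-92.8,[.484,.367,.255],-92.8)
E
```

```text
[-0.1485  0.1511 -0.045 ] [ 0.      0.     -0.3156]
[-0.3509  0.3288 -0.045 ] [ 0.      0.     -0.7519]
[-0.5974  0.7834  0.045 ] [-0.      0.     -1.0521]
[ 0.    -0.     0.105] [0. 0. 0.]
```

Emit:
carry_out(
  moves="0.04 -0.1485 0.1511 -0.045 0 0 -0.3156; 0.04 -0.1485 0.1511 -0.045 0 0 -0.3156; 0.04 -0.1485 0.1511 -0.045 0 0 -0.3156; 0.04 -0.1485 0.1511 -0.045 0 0 -0.3156; 0.04 -0.1485 0.1511 -0.045 0 0 -0.3156; 0.04 -0.3509 0.3288 -0.045 0 0 -0.7519; 0.04 -0.3509 0.3288 -0.045 0 0 -0.7519; 0.04 -0.3509 0.3288 -0.045 0 0 -0.7519; 0.04 -0.3509 0.3288 -0.045 0 0 -0.7519; 0.04 -0.3509 0.3288 -0.045 0 0 -0.7519; 0.04 -0.3509 0.3288 -0.045 0 0 -0.7519",
)

```text
clock: 2.0
tool_pos: [0.4705, -0.1467, 0.4501]
orientation: [-179.9, 0.0, -109.8]
force: [-0.0, -1.0, -0.0]
opening: 0.0404
```

Emit:
carry_out(
  moves="0.04 0 0 0 0 0 0; 0.04 0 0 0 0 0 0",
)

```text
clock: 2.2
tool_pos: [0.4696, -0.1495, 0.4498]
orientation: [-180.0, 0.0, -109.9]
force: [-1.0, -0.1, 0.5]
opening: 0.0401
```

Run:
```python
from rel import *
rel([.47,-.15,.45],-110,[.484,.367,.36],-92.8)
rel([.47,-.15,.45],-110,[.484,.367,.34],-92.8)
```

```text
[-0.4906  0.1637  0.09  ] [ 0.      0.     -0.3002]
[-0.4906  0.1637  0.11  ] [ 0.      0.     -0.3002]
```

Emit:
carry_out(
  moves="0.04 -0.4906 0.1637 0.09 0 0 -0.3002; 0.04 -0.4906 0.1637 0.09 0 0 -0.3002; 0.04 -0.4906 0.1637 0.09 0 0 -0.3002; 0.04 -0.4906 0.1637 0.09 0 0 -0.3002; 0.04 -0.4906 0.1637 0.09 0 0 -0.3002; 0.04 -0.4906 0.1637 0.09 0 0 -0.3002; 0.04 -0.4906 0.1637 0.09 0 0 -0.3002; 0.04 -0.4906 0.1637 0.09 0 0 -0.3002; 0.04 -0.4906 0.1637 0.09 0 0 -0.3002; 0.04 -0.4906 0.1637 0.09 0 0 -0.3002; 0.04 -0.4906 0.1637 0.09 0 0 -0.3002; 0.04 -0.4906 0.1637 0.09 0 0 -0.3002; 0.04 -0.4906 0.1637 0.09 0 0 -0.3002; 0.04 -0.4906 0.1637 0.09 0 0 -0.3002",
)

```text
clock: 3.6
tool_pos: [0.484, 0.3658, 0.3599]
orientation: [180.0, -0.0, -92.9]
force: [0.5, 0.0, -0.3]
opening: 0.0402
```

Run:
```python
from h import *
o=ctrl.get_obs();print(o['tool_pos'],o['orientation'],o['joint_pos'])
s=snap('side','s1.png')
```

```text
[0.48401539 0.36576052 0.35989027] [ 1.79997962e+02 -5.96947819e-03 -9.28870015e+01] [ 5.55083761e+01  1.60184119e+01 -1.19211502e+01  1.57670932e-03
 -6.20665899e+01 -5.83961164e+01]
```

View pics/s1.png

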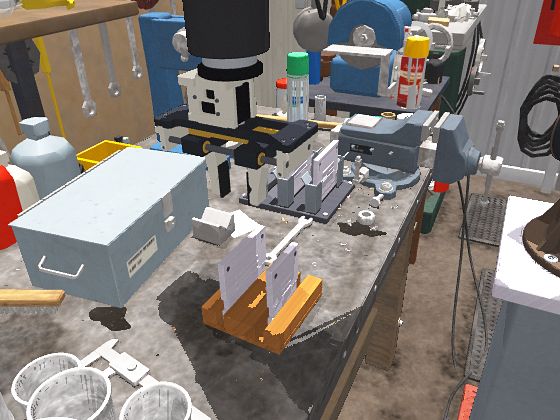

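Run:
```python
from h import *
S=pickle.load(open('s0.pkl','rb'));a=S['side']
for p in((.484-.026,.367,.182),(.484+.026,.367,.182),(.4838,.3667,.108),(.4838-.0027,.3667+.055,.108)):
    x=P(a)@[*p,1];print((x[:2]/x[2]).round(1))
im=a['image'][:,:,::-1]
cv2.imwrite('pics/zs3.png',cv2.resize(im[220:320,205:305],None,fx=5,fy=5,interpolation=cv2.INTER_CUBIC))
```

```text
[255.9 201.9]
[222.1 194. ]
[242.1 243.7]
[222.9 265.9]
```

View pics/zs3.png

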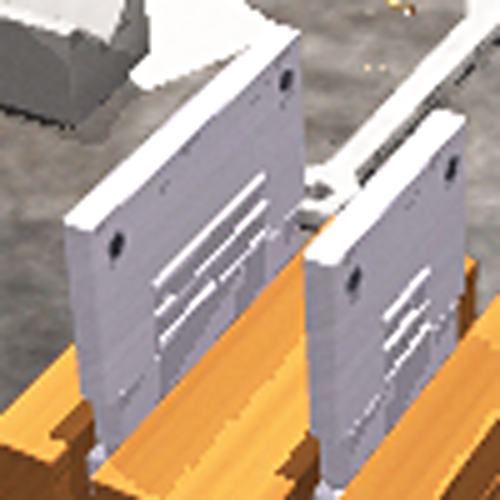

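Emit:
carry_out(
  moves="0.04 0 0 0.04 0 0 0; 0.04 0 0 0.075 0 0 0; 0.04 0 0 0.09 0 0 0; 0.04 0 0 0.105 0 0 0; 0.04 0 0 0.105 0 0 0; 0.04 0 0 0.105 0 0 0",
)

```text
clock: 4.25
tool_pos: [0.484, 0.3665, 0.2555]
orientation: [-180.0, 0.0, -92.8]
force: [0.1, -0.1, -0.2]
opening: 0.0398
```

Run:
```python
from h import *
o=ctrl.get_obs();print(o['tool_pos'],o['orientation'],o['force'])
s=snap('side','s2.png');t=snap('top','t2.png')
im=s['image'][:,:,::-1]
cv2.imwrite('pics/zs4.png',cv2.resize(im[170:320,175:325],None,fx=4,fy=4,interpolation=cv2.INTER_CUBIC))
```

```text
[0.48398886 0.36654182 0.2554739 ] [-1.79972384e+02  1.45716829e-02 -9.28442581e+01] [ 0.09144223 -0.09758566 -0.20965113]
```

View pics/zs4.png

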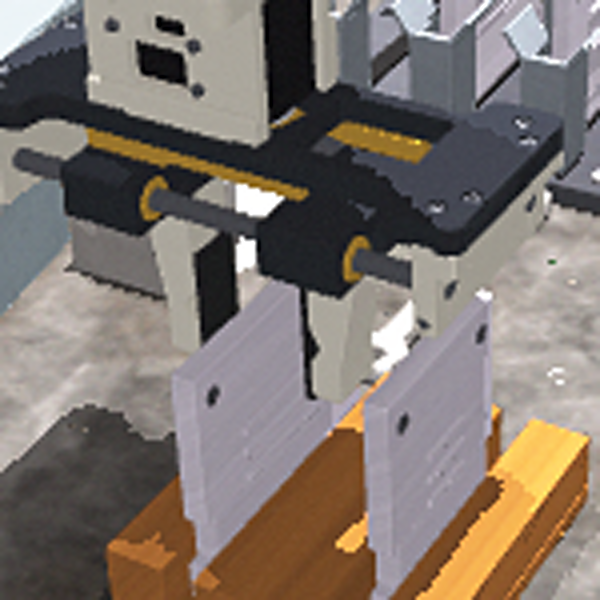

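Emit:
carry_out(
  moves="0.03 0 0 0 0 0 0; 0.022 0 0 0 0 0 0; 0.016 0 0 0 0 0 0; 0.016 0 0 0 0 0 0",
)

```text
clock: 4.75
tool_pos: [0.4835, 0.3672, 0.2549]
orientation: [-180.0, 0.0, -92.8]
force: [-0.5, -0.7, 0.1]
opening: 0.0175
```

Emit:
carry_out(
  moves="0.012 0 0 0 0 0 0; 0.012 0 0 0 0 0 0; 0.009 0 0 0 0 0 0; 0.009 0 0 0 0 0 0; 0.002 0 0 0 0 0 0; 0.002 0 0 0 0 0 0; 0.002 0 0 0 0 0 0",
)

```text
clock: 5.45
tool_pos: [0.4835, 0.3672, 0.2546]
orientation: [180.0, -0.0, -92.8]
force: [-0.3, -0.4, 0.4]
opening: 0.01
```

Run:
```python
from h import *
o=ctrl.get_obs();print(o['tool_pos'],o['orientation'],o['force'],o['moment'],o['opening'])
```

```text
[0.48353667 0.3671838  0.25459481] [ 1.79994256e+02 -3.20310518e-03 -9.28016269e+01] [-0.2769227  -0.37099479  0.39572672] [ 0.0740188   0.24628536 -0.01486905] 0.0099913107229636
```

Emit:
carry_out(
  moves="0.002 0 0 -0.01 0 0 0; 0.002 0 0 -0.02 0 0 0; 0.002 0 0 -0.035 0 0 0; 0.002 0 0 -0.055 0 0 0; 0.002 0 0 -0.08 0 0 0; 0.002 0 0 -0.11 0 0 0; 0.002 0 0 -0.14 0 0 0; 0.002 0 0 -0.155 0 0 0; 0.002 0 0 -0.155 0 0 0; 0.002 0 0 -0.155 0 0 0",
)

```text
clock: 6.45
tool_pos: [0.4833, 0.3669, 0.4099]
orientation: [180.0, 0.0, -92.8]
force: [-0.6, -0.2, -2.5]
opening: 0.0099
```

Run:
```python
from h import *
o=ctrl.get_obs();print(o['tool_pos'],o['orientation'],o['force'],o['moment'],o['opening'])
s=snap('side','s3.png')
from rel import *
p=[.484,.367,.41]
rel(p,-92.8,[.6106,.0245,.41],-91)
rel(p,-92.8,[.56,.17,.41],-92)
```

```text
[0.48329071 0.36689283 0.40988697] [ 1.79996716e+02  4.74782048e-02 -9.28155716e+01] [-0.57844888 -0.17746706 -2.48569274] [0.01884418 0.11827286 0.00614729] 0.009910589219283656
[ 0.3359 -0.1432 -0.    ] [ 0.      0.     -0.0314]
[ 0.1931 -0.0855 -0.    ] [ 0.     0.    -0.014]
```

View pics/s3.png

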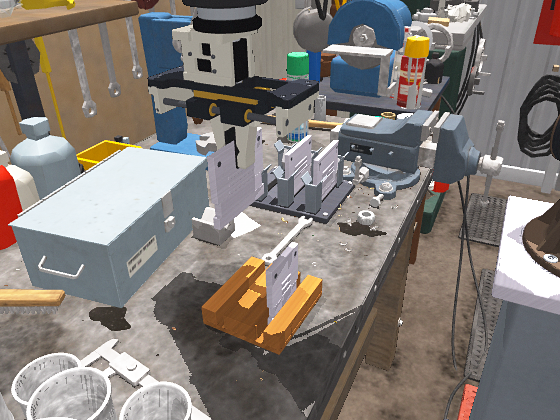

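Emit:
carry_out(
  moves="0.002 0.02 -0.0085 0 0 0 0; 0.002 0.05 -0.021 0 0 0 -0.005; 0.002 0.09 -0.038 0 0 0 -0.01; 0.002 0.13 -0.0555 0 0 0 -0.014; 0.002 0.17 -0.0725 0 0 0 -0.018; 0.002 0.21 -0.0895 0 0 0 -0.022; 0.002 0.25 -0.1065 0 0 0 -0.026; 0.002 0.285 -0.1215 0 0 0 -0.03; 0.002 0.31 -0.132 0 0 0 -0.0314; 0.002 0.328 -0.14 0 0 0 -0.0314; 0.002 0.3359 -0.1432 0 0 0 -0.0314; 0.002 0.3359 -0.1432 0 0 0 -0.0314; 0.002 0.3359 -0.1432 0 0 0 -0.0314",
)

```text
clock: 7.8
tool_pos: [0.61, 0.0251, 0.409]
orientation: [179.9, -0.0, -91.0]
force: [-0.8, 0.3, -1.1]
opening: 0.0097
```

Run:
```python
from h import *
o=ctrl.get_obs();print(o['tool_pos'],o['orientation'],o['force'],o['moment'],o['opening'])
s=snap('side','s4.png');t=snap('top','t4.png')
im=s['image'][:,:,::-1]
cv2.imwrite('pics/zs5.png',cv2.resize(im[60:230,215:375],None,fx=3.5,fy=3.5,interpolation=cv2.INTER_CUBIC))
```

```text
[0.60997036 0.02510231 0.40895866] [ 1.79934130e+02 -7.75412432e-03 -9.10108258e+01] [-0.79337205  0.26230569 -1.0846478 ] [ 0.05109627  0.1187304  -0.0158056 ] 0.009716813683928847
```

View pics/zs5.png

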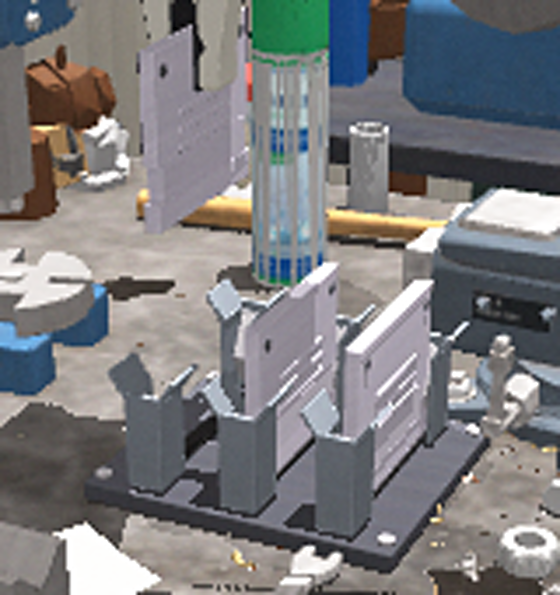

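View pics/t4.png

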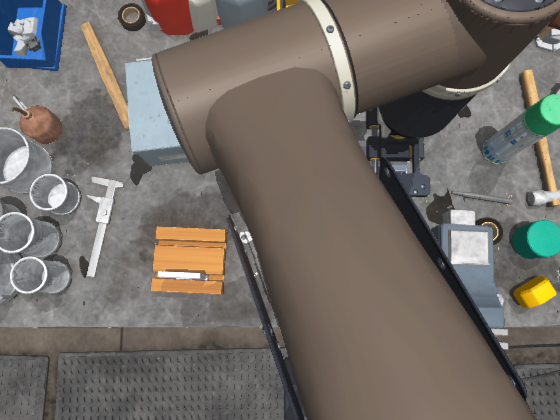

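Emit:
carry_out(
  moves="0.002 0 0 0.02 0 0 0; 0.002 0 0 0.04 0 0 0; 0.002 0 0 0.055 0 0 0; 0.002 0 0 0.065 0 0 0; 0.002 0 0 0.065 0 0 0; 0.002 0 0 0.065 0 0 0",
)

```text
clock: 8.5
tool_pos: [0.6104, 0.0251, 0.3452]
orientation: [-180.0, -0.0, -91.0]
force: [0.8, -0.2, 0.3]
opening: 0.0097
```

Run:
```python
from h import *
o=ctrl.get_obs();print(o['tool_pos'],o['orientation'],o['force'],o['moment'],o['opening'])
s=snap('side','s5.png')
im=s['image'][:,:,::-1]
cv2.imwrite('pics/zs6.png',cv2.resize(im[100:220,230:350],None,fx=5,fy=5,interpolation=cv2.INTER_CUBIC))
```

```text
[0.61038129 0.02512564 0.34524934] [-1.79964765e+02 -6.45275039e-03 -9.09580385e+01] [ 0.7501883  -0.22630578  0.26102192] [0.05194896 0.03205195 0.01577871] 0.009704070675730312
```

View pics/zs6.png

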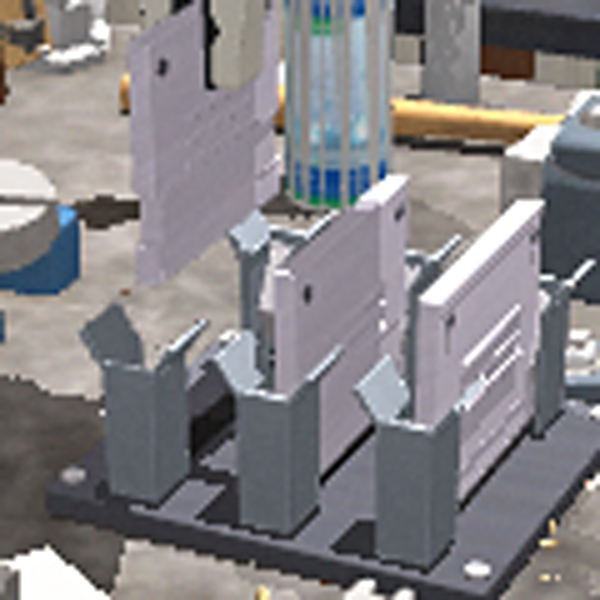

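Emit:
carry_out(
  moves="0.002 0 0 0.01 0 0 0; 0.002 0 0 0.02 0 0 0; 0.002 0 0 0.028 0 0 0; 0.002 0 0 0.035 0 0 0; 0.002 0 0 0.035 0 0 0; 0.002 0 0 0.035 0 0 0",
)

```text
clock: 9.15
tool_pos: [0.6103, 0.0247, 0.3095]
orientation: [180.0, -0.0, -91.0]
force: [-0.3, 0.6, -1.6]
opening: 0.0099
```

Run:
```python
from h import *
o=ctrl.get_obs();print(o['tool_pos'],o['orientation'],o['force'],o['moment'],o['opening'])
s=snap('side','s6.png')
im=s['image'][:,:,::-1]
cv2.imwrite('pics/zs7.png',cv2.resize(im[100:220,230:350],None,fx=5,fy=5,interpolation=cv2.INTER_CUBIC))
```

```text
[0.61027325 0.02465511 0.30945994] [ 1.79979115e+02 -1.70569278e-02 -9.09996479e+01] [-0.30625125  0.5687531  -1.57847456] [0.071466   0.03938153 0.00759459] 0.009852560339398497
```

View pics/zs7.png

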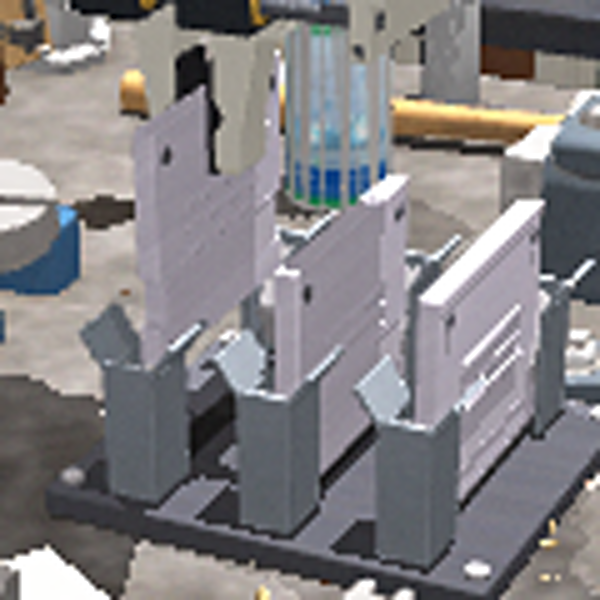

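Emit:
carry_out(
  moves="0.002 0 0 0.005 0 0 0; 0.002 0 0 0.009 0 0 0; 0.002 0 0 0.013 0 0 0; 0.002 0 0 0.017 0 0 0; 0.002 0 0 0.017 0 0 0",
)

```text
clock: 9.7
tool_pos: [0.6104, 0.0247, 0.2924]
orientation: [-180.0, -0.0, -91.0]
force: [0.9, 0.5, -0.6]
opening: 0.0102
```

Now the push, commanded from 0.293 towards 0.266.

Emit:
carry_out(
  moves="0.002 0 0 0.004 0 0 0; 0.002 0 0 0.008 0 0 0; 0.002 0 0 0.012 0 0 0; 0.002 0 0 0.012 0 0 0",
)

```text
clock: 10.1
tool_pos: [0.6101, 0.0247, 0.2799]
orientation: [180.0, 0.0, -91.0]
force: [2.2, 0.3, -2.2]
opening: 0.0099
```

Emit:
carry_out(
  moves="0.002 0 0 0.004 0 0 0; 0.002 0 0 0.008 0 0 0; 0.002 0 0 0.012 0 0 0; 0.002 0 0 0.015 0 0 0; 0.002 0 0 0.015 0 0 0",
)

```text
clock: 10.6
tool_pos: [0.6098, 0.0245, 0.2645]
orientation: [179.9, -0.0, -91.0]
force: [0.3, -1.4, -5.0]
opening: 0.0101
```

Run:
```python
from h import *
o=ctrl.get_obs();print(o['tool_pos'],o['orientation'],o['force'],o['moment'],o['opening'])
s=snap('side','s7.png')
im=s['image'][:,:,::-1]
cv2.imwrite('pics/zs8.png',cv2.resize(im[100:220,230:350],None,fx=5,fy=5,interpolation=cv2.INTER_CUBIC))
```

```text
[0.60976437 0.02448521 0.26453637] [ 1.79889140e+02 -3.42345770e-02 -9.10165145e+01] [ 0.32644412 -1.36360377 -4.99850802] [-0.46305169 -0.06065794 -0.03008011] 0.010062305915672639
```

View pics/zs8.png

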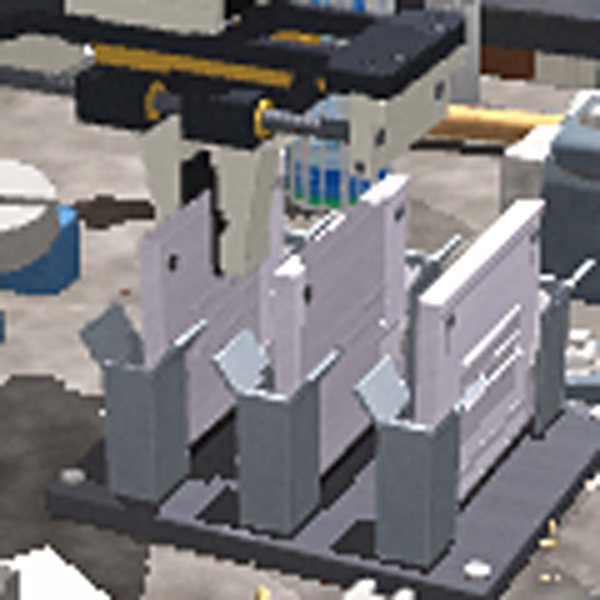

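Emit:
carry_out(
  moves="0.002 0 0 0.002 0 0 0; 0.002 0 0 0.004 0 0 0; 0.002 0 0 0.004 0 0 0",
)

```text
clock: 10.95
tool_pos: [0.6104, 0.0248, 0.2617]
orientation: [-180.0, 0.0, -91.0]
force: [1.1, -0.7, -1.5]
opening: 0.01
```

Run:
```python
from h import *
o=ctrl.get_obs();print(o['tool_pos'],o['orientation'],o['force'],o['moment'],o['opening'])
```

```text
[0.61035182 0.02481549 0.26174781] [-1.79966694e+02  1.50595643e-02 -9.09973632e+01] [ 1.06125349 -0.67341205 -1.54614751] [-0.17005988 -0.07809072 -0.00914069] 0.00999800286286543
```

Emit:
carry_out(
  moves="0.002 0 0 0.001 0 0 0; 0.002 0 0 0.002 0 0 0; 0.002 0 0 0.002 0 0 0",
)

```text
clock: 11.25
tool_pos: [0.6104, 0.0249, 0.2616]
orientation: [-179.9, 0.0, -91.0]
force: [-3.9, 1.1, 10.7]
opening: 0.01
```

Emit:
carry_out(
  moves="0.03 0 0 0 0 0 0; 0.03 0 0 0 0 0 0; 0.03 0 0 0 0 0 0; 0.03 0 0 -0.01 0 0 0; 0.03 0 0 -0.03 0 0 0; 0.03 0 0 -0.06 0 0 0; 0.03 0 0 -0.1 0 0 0; 0.03 0 0 -0.14 0 0 0; 0.03 0 0 -0.15 0 0 0; 0.03 0 0 -0.15 0 0 0",
)

```text
clock: 12.25
tool_pos: [0.6105, 0.0247, 0.4127]
orientation: [-179.7, 0.1, -91.0]
force: [-0.5, -0.0, -0.1]
opening: 0.0298
```

Run:
```python
from h import *
o=ctrl.get_obs();print(o['tool_pos'],o['force'],o['moment'],o['opening'])
s=snap('side','s8.png')
im=s['image'][:,:,::-1]
cv2.imwrite('pics/zs9.png',cv2.resize(im[100:220,230:350],None,fx=5,fy=5,interpolation=cv2.INTER_CUBIC))
```

```text
[0.61045264 0.02468367 0.41267651] [-0.54849386 -0.00217395 -0.13322344] [-0.01671763  0.11255248 -0.00021112] 0.029757549444814388
```

View pics/zs9.png

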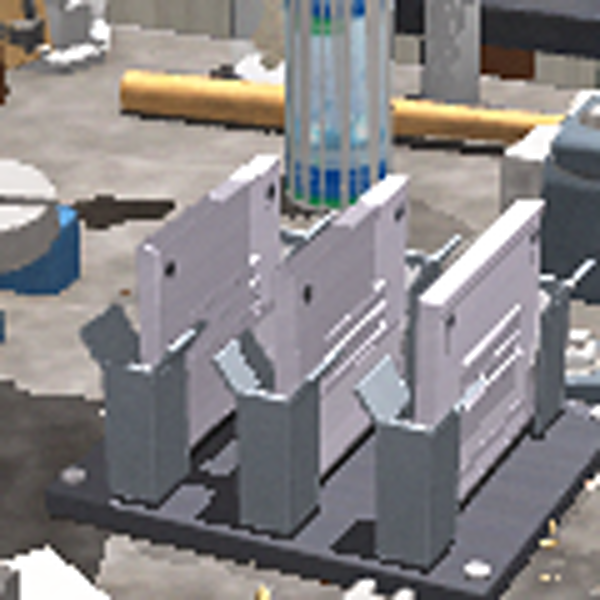

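Run:
```python
from h import *
s=snap('side','s9.png')
o=ctrl.get_obs();print(o['clock'],o['force'].round(2))
print([(np.round(d['at'],1),d['confidence']) for n in('wide_mid','narrow_mid') for d in ctrl.mark_of(s,n)])
a=s
x=P(a)@[.6106,.0245,.065,1];print('expected home wide (col,row)',x[:2]/x[2])
```

```text
12.35 [-0.84  0.66 -0.1 ]
[(array([162.3, 275. ]), 0.68), (array([288.6, 281. ]), 0.17), (array([285.6, 279.9]), 0.7)]
expected home wide (col,row) [272.32295236 161.76983009]
```

View pics/s9.png

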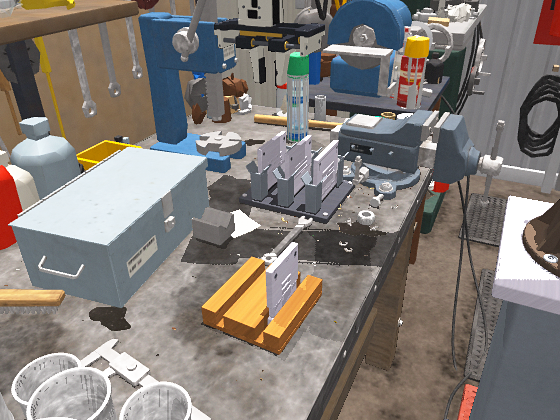

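The picture shows three covers level in the rack at about (290, 165). The narrow cover still stands in the block at (283, 283), and the gripper is clear above. I'm handing the job in.

```bash
python3 -c "
from plant import ctrl
print(ctrl.close_job())"
```

```text
the job is handed in; nothing more can be done
None
```

The wide cover is in the rack's empty slot, pushed past the clips down to the rubber strip and released. The narrow cover still stands in the wooden block. I lifted the wide cover straight out of its groove, lowered it into the far slot and handed the job in at about 12.4 s.

**Height:** The cover met the strip with the TCP at 0.2616 m, the height I had predicted for fully home, with about 11 N upward on the tool. That match means it did not slip in the grip.

**Seating:** In the side view after release, the corner holes at both ends of the cover line up with those of its two neighbours. The network also places its centre within about 3 pixels of the expected home position.

**Clear of contact:** The gripper was open and about 150 mm above its release height, with wrist force under 1 N.

**What disagreed or wasn't checked:**
- I never saw the 5 to 15 N clip push in the readings, which came only at the end of each short move. They showed –2 to –5 N before the cover met the strip.
- I took no last top view, because the arm was in the way when I tried one over the slot. The final check rests on the side camera and the forces.

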